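Park the spout of a leaning jar and clamp its cap

ROBOT

A 6-joint arm with a two-finger parallel gripper is mounted at the origin on the work surface. World frame = base frame: x ahead of the robot, y to its left, z up, the work surface at z = 0. Lengths are in mm, angles in rad, forces in N, time in s.
With the tool pointing down it reaches from about 350 to 875 mm from the base axis. Payload 4.2 kg.
Tool frame: the origin (TCP) lies at the very end of the fingers, on their centre line; the grasp point (between the pads) lies 19 mm behind it; z points along the fingers, y is the line along which they close (so a half turn about z gives the same grasp; the last joint's range is limited). The gripper opens to 85 mm and grips with 20 to 120 N. Pads are 22 mm wide; open, the fingers measure 114 mm over their backs; the gripper's body (76 mm by 85 mm) begins 54 mm behind the grasp point. The pads swing forward as they close: fully open they stand 13 mm farther back than shut.
Start: joints at [1.459, 0.385, 0.008, 0, -1.194, -0.259], TCP at [226.443, 582.514, 205.512] pointing down, gripper open.
Joint ranges: [-3.14, 3.14], [-1.21, 2.06], [-1.07, 1.41], [-3.16, 2.05], [-2.99, -0.16], [-3.1, 3.1]. Speed limits (rad/s): [2.79, 2.79, 3.14, 3.14, 3.14, 3.14].

INTERFACE

Orientations are given as a unit quaternion [x, y, z, w].
In Python, from bench import arm, optics gives the robot as it stands. The module is installed in compiled form; this text tells all that it offers.
- The arm moves only by the tool step_arm, never from a script. Its argument "motion" is a list of rows, each an object with "dr": the turn, a rotation vector about the tool's x, y, z in units of 8 degrees (1.0 is 8 degrees), a list of three; "slide": the shift along the tool's x, y, z in mm, a list of three; "jaw": the finger opening in mm, from 0 to 85.4. A call has exactly 8 rows; each row is the pose to reach, as a shift and turn from the pose commanded when the call began, along the tool's axes at that moment; what a row does not reach only later rows make up. A row lasts 1/8 s, in which the tool goes at most 62.5 mm and 10.7 degrees, less where a joint would pass 70% of its speed; a pose out of reach is approached as far as the arm can. A call with a gripper value outside its range is refused whole. The fingers move at their own pace and stop on an object; the grip force is fixed at half the most. Time passes only in rows, so rows that repeat a pose let the fingers close, or fill a call up. It gives the time, the measured TCP pose, the force, the opening and the grip force at its end, in the units of the state.
- arm.read_state(): the state, without advancing time (a new reading comes with each control period).
- optics.get_image(name): name is "side" or "top" or "wrist"; returns the picture (420x560x3 uint8, blue, green, red); there is no depth.
- optics.camera_info(name): a dict with "camera_matrix" (3x3 intrinsics, pixels), "view" (4x4, takes a point from world to camera coordinates); the wrist camera has in their place "T_tool_cam" (4x4, takes a point from camera to tool coordinates, whose origin is the TCP and whose axes are the flange's). Camera axes: x right, y up, looking along -z (the intrinsics and any distortion apply to the point x, -y, -z); pixel columns grow to the right and rows downward; lengths in mm; the calibration is good to about 2 mm. The wrist camera is an equidistant fisheye: a pixel r from the principal point sees the ray r / f radians off the axis. A picture is of the moment at which its call begins: read the wrist's pose just before it. camera_info takes no time and is no camera call.
- arm.job_done(): hands the job in; it is judged then, once.
The state is a dict: "clock": time; "joints": joint angles; "joint_vel": joint speeds; "joint_efforts": joint torques, N m; "position": TCP position; "ee_rot": TCP orientation; "contact_force": force on the tool from outside, world axes, zero at the start; "wrist_torque": the same for the moment, N m; "gripper_width": finger opening in mm; "grasp_force": force on a finger pad.
Only numpy, scipy, OpenCV 4.12 (cv2) and the standard library are available. Lean on these libraries where they do the work, as an engineer would, in place of code of your own. Each camera call takes 0.05 s, during which the arm holds its last target. There are 200 camera calls.

TASK

The pouring cap on the leaning amber jar sits loose and turned the wrong way: turn it until its steel spout points at the yellow mark, feeling around the mark for the place where it drops in, and push it fully home onto the jar. Then swing the red sprung clamp over the cap's rim so that it snaps shut, let go of everything, and leave the other things on the table alone.

Things in the scene. Friction and masses are not known exactly. Their poses are not given: they have to be found in the camera images.
- jar: Fixed amber jar, 104 mm across, in a wooden cradle, leaning 32 degrees from vertical with its mouth towards the robot. Origin: centre of the top face of its aluminium collar (95 mm across). z: along the jar's axis, out of the mouth. x: across the axis, uphill, away from the robot. y: to the jar's left, level, towards the red clamp.
- collar_top (a point): Centre of the collar's flat top face: same point and z axis as the jar's, but its x axis points along the yellow mark. The collar is set at a different angle each time (mark within 1.15 rad of uphill) and neither it nor the mark can be turned.
- mark_tip (a point): Outer end of the yellow mark, a tab 16 mm wide and 8 mm thick sticking out of the collar, at (80, 0, -10) mm in the axes of collar_top.
- cap_grip (a point): Centre of the wooden grip bar of the loose black pouring cap: bar 60 mm long (x), 18 mm thick (y), 34 mm high (17 mm either way of this point), its lowest 5 mm in a round boss 68 mm across. Axes are the cap's: z along its axis, outwards; x towards the spout. The point is 25 mm above the flange's underside: at z = 25 mm in the jar's frame with the cap home, 33 mm while it rides up. Cap mass about 0.24 kg.
- cap_under (a point): Centre of the flange's underside (flange 104 mm across, 8 mm thick). A plug 22 mm long below keeps the cap on the jar's axis with 1.2 mm of play. Three 8 mm high keys ride on the flat collar and drop into slots at one angle only (2.5 degrees of play each way), which lies within 7.5 degrees of the mark, to either side: feel for it by pressing lightly at angles around the mark. There the cap goes down 8 mm, home.
- spout_tip (a point): End of the steel spout (16 mm thick tube), at (80, 0, -4) mm from the centre of the grip bar in the cap's axes. At the start it points downhill, towards the robot, 2.0 to 3.14 rad away from the mark; the cap may be turned either way without limit.
- clamp_hinge (a point): Centre of the red clamp's hinge, at (0, 66, -20) mm in the jar's frame; its axis is the jar's x.
- clamp_corner (a point): Corner of the red L-shaped clamp, 18 mm wide and 6 mm thick: a leg of 31 mm from the hinge to this corner, then a hook of 26 mm at right angles, which reaches in over the cap's flange when shut. When open the leg lies straight out, away from the jar, and the hook stands up along the jar's axis.
- clamp (a joint): Clamp angle in rad: 0 open, about 1.57 shut over the rim of a cap that is home (it cannot shut over a cap that rides up). An over-centre spring drives it away from about 0.65 to either side, with at most 0.2 N m. Push the outside of its corner with the side of the shut fingers, inwards and upwards round the hinge (a straight push jams by friction), and past the middle it snaps over.
- amber_bottle: Bystander: amber bottle 54 mm across, 130 mm high; origin at the centre of its underside.
- bowl: Bystander: white bowl 110 mm across, 50 mm high; origin at the centre of its underside.
- spice_jar: Bystander: brown jar 66 mm across, 100 mm high; origin at the centre of its underside.
There are look-alikes about, which are no part of the job. Of the things like the part that bears cap_grip, leave any that is blue or green; of the rest the larger one is meant.

How it is judged (in metres and radians):
On the way, in this order (a step that is already met when the one before it is completed fails the run):
1. the cap is home on the jar with its spout at the mark, the clamp still open (z of cap_grip in the frame of jar between 0.022 and 0.0275 m and x of spout_tip in the frame of collar_top above 0.076 m and value of joint clamp below 0.7 rad), for 0.2 s.
2. the clamp is shut over the cap's rim (value of joint clamp above 1.42 rad), for 0.2 s.
At the end, for the whole second after the job is handed in: The cap is home on the collar (within 2.5 mm), its spout points at the yellow mark (tip within 15 mm sideways), the clamp is shut over its rim (above 1.42 rad), and all stays so (z of cap_grip in the frame of jar between 0.022 and 0.0275 m and distance between cap_under and collar_top below 0.004 m and x of spout_tip in the frame of collar_top above 0.076 m and y of spout_tip in the frame of collar_top between -0.015 and 0.015 m and value of joint clamp above 1.42 rad and velocity of joint clamp below 0.1 rad/s); the robot touches nothing.
It fails at once if the amber bottle is disturbed (moved over 20 mm) (distance of amber_bottle from where it was at the start of the episode above 0.02 m).
It fails at once if the bowl is disturbed (moved over 20 mm) (distance of bowl from where it was at the start of the episode above 0.02 m).
It fails at once if the spice jar is disturbed (moved over 20 mm) (distance of spice_jar from where it was at the start of the episode above 0.02 m).
It also fails if it takes over 64 s, if anything falls off the work surface, if the arm or the gripper's body presses on something with over 40 N, if the wrist force passes 120 N, or if a joint passes its speed limit or range.

## Working session

There is one attempt and no reset: what is moved stays moved. The work goes in short steps, Python scripts to look and compute and a tool call to move; the robot and the scene stay as the last step left them, time stands still between calls to the robot, and variables do not carry over. Pictures are saved under pics/ and viewed, at most 10 in all, crops included, and the job is handed in when it is done.

Besides the shell and the picture viewer there is one more tool, called after "Call:" in YAML: its name, and indented under it one key for each argument. step_arm: Moves the arm, as the interface text tells. Its arguments: {"type":"object","properties":{"motion":{"type":"array","items":{"type":"object","properties":{"dr":{"type":"array","items":{"type":"number"}},"slide":{"type":"array","items":{"type":"number"}},"jaw":{"type":"number"}}}}},"required":["motion"]}

```bash
mkdir -p pics; python3 - <<'E'
from bench import arm,optics
import cv2,numpy as np
s=arm.read_state();print(s)
for n in("side","top"):
    cv2.imwrite(f"pics/{n}0.png",optics.get_image(n))
for n in("side","top","wrist"):
    print(n,{k:np.round(v,3).tolist() if not isinstance(v,str) else v for k,v in optics.camera_info(n).items()})
E
```

```text
{'clock': 0.0, 'joints': array([ 1.45856306e+00,  3.85601673e-01,  6.61831875e-03, -4.88163931e-04,
       -1.19398069e+00, -2.58582274e-01]), 'joint_vel': array([-3.23896394e-04, -1.70293918e-05, -3.63216074e-04, -2.29561897e-04,
       -1.43158056e-03, -8.26894169e-04]), 'joint_efforts': array([-7.44118897e-04, -3.92289019e+01,  1.88392299e+01,  4.18601274e+00,
       -4.79446258e-03, -5.16103981e-06]), 'position': array([226.2514197 , 581.92939146, 204.39307091]), 'ee_rot': array([ 9.82843952e-01, -1.84435733e-01, -1.47012674e-04,  1.09754555e-03]), 'contact_force': array([ 0.29850343,  0.04950865, -0.43273696]), 'wrist_torque': array([ 0.02316965, -0.04889641,  0.0151411 ]), 'grasp_force': 0.0, 'gripper_width': 85.27697702359447}
side {'camera_matrix': [[447.565, 0.0, 285.653], [0.0, 447.565, 211.061], [0.0, 0.0, 1.0]], 'view': [[0.837, -0.546, -0.024, -470.338], [0.348, 0.5, 0.793, -315.034], [-0.421, -0.672, 0.609, -1125.194], [0.0, 0.0, 0.0, 1.0]]}
top {'camera_matrix': [[451.754, 0.0, 274.704], [0.0, 451.754, 213.11], [0.0, 0.0, 1.0]], 'view': [[0.006, -1.0, 0.003, -30.366], [0.993, 0.007, 0.116, -567.875], [-0.116, 0.002, 0.993, -1303.046], [0.0, 0.0, 0.0, 1.0]]}
wrist {'camera_matrix': [[325.192, 0.0, 278.102], [0.0, 325.192, 203.516], [0.0, 0.0, 1.0]], 'T_tool_cam': [[0.0, 0.954, 0.299, 75.772], [1.0, -0.0, -0.0, -1.232], [-0.0, 0.299, -0.954, -168.404], [0.0, 0.0, 0.0, 1.0]]}
```

```bash
python3 - <<'E'
import cv2,numpy as np
a=cv2.imread("pics/side0.png");b=cv2.imread("pics/top0.png")
cv2.imwrite("pics/side0b.png",cv2.resize(a,(800,600),interpolation=3));cv2.imwrite("pics/top0b.png",cv2.resize(b,(800,600),interpolation=3))
E
```

```text
(no output)
```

View pics/side0b.png

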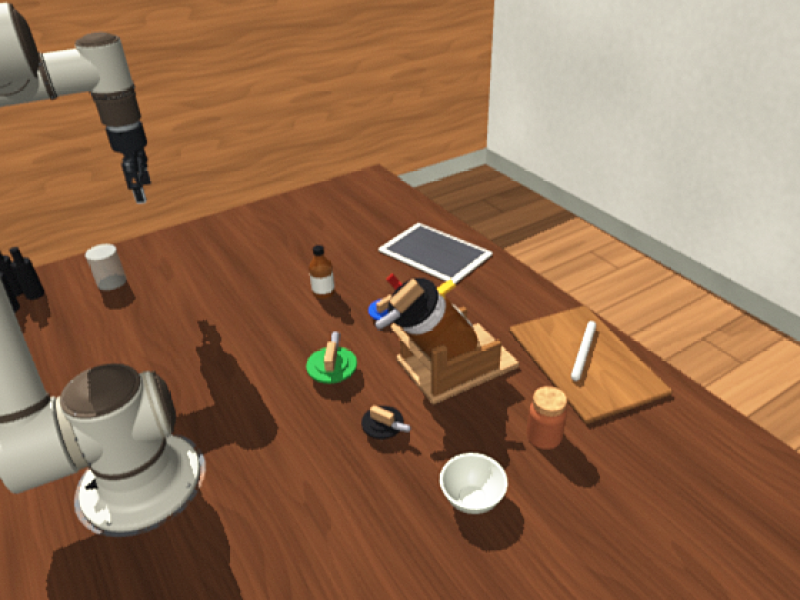

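View pics/top0b.png

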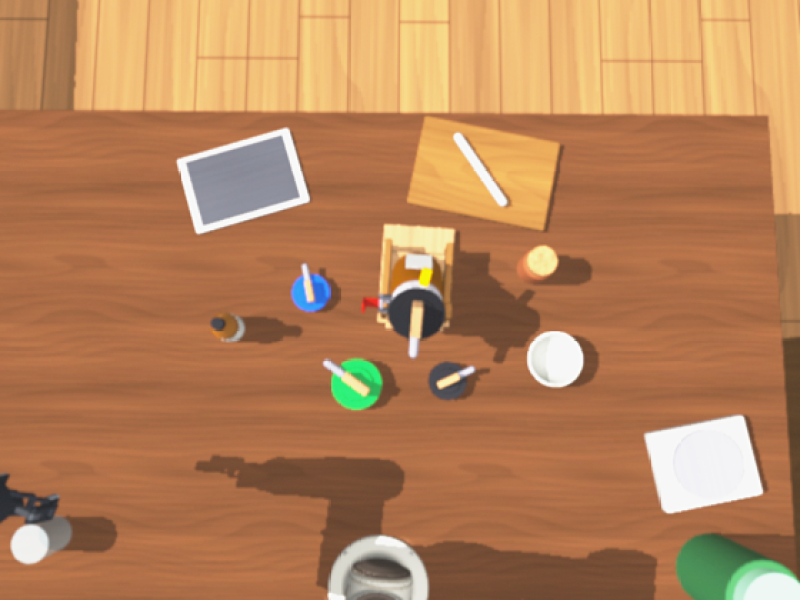

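Candidates for the cap, in the 800×600 top view:
- black cap on the jar at (415,312)
- small black one on the table at (448,380)
- blue at (311,290)
- green at (357,384)

I choose the black one on the jar because it is the larger non-blue/green cap. The clamp is at (372,304) and the yellow mark at (427,276). Next I check the choice in a close crop.

```bash
python3 - <<'E'
import cv2,numpy as np
a=cv2.imread("pics/side0.png")[180:290,245:345];b=cv2.imread("pics/top0.png")[150:260,240:340]
f=lambda i:cv2.resize(i,(400,440),interpolation=cv2.INTER_CUBIC)
cv2.imwrite("pics/crop0.png",np.hstack([f(a),f(b)]))
E
```

```text
(no output)
```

View pics/crop0.png

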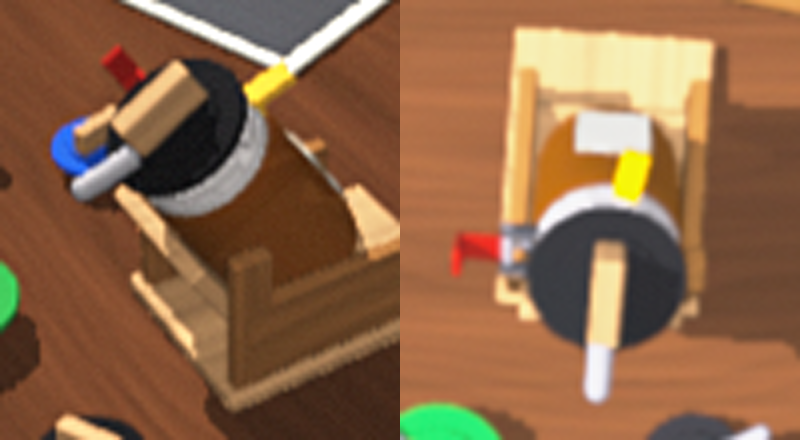

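The crop confirms it: black flange with a wooden bar on the amber jar's aluminium collar, with the spout towards the robot. I'll fit the jar frame from pixels I read off the crop.

```bash
cat > h.py <<'E'
import numpy as np
from scipy.optimize import least_squares
from scipy.spatial.transform import Rotation as R
from bench import arm,optics
t=np.radians(32)
def jar(p):
    # x uphill away, z axis out of mouth towards robot, y left
    R0=np.array([[np.cos(t),0,-np.sin(t)],[0,1,0],[np.sin(t),0,np.cos(t)]])
    return R.from_euler('z',p[3]).as_matrix()@R0, np.array(p[:3])
def pts(p,zc=33):
    m,c=p[4],p[5]
    f=lambda a,x,y,z:np.array([x*np.cos(a)-y*np.sin(a),x*np.sin(a)+y*np.cos(a),z])
    d={'mark':f(m,80,0,-6),'spout':f(c,80,0,zc-4),'corner':np.array([0,97,-20]),'hooktip':np.array([0,97,6])}
    for i,(x,y) in enumerate([(30,9),(30,-9),(-30,-9),(-30,9)]): d['b%d'%i]=f(c,x,y,zc+17)
    Rj,o=jar(p);d={k:o+Rj@v for k,v in d.items()}
    for k,s in (('L',np.array([0,1,0])),('Rr',np.array([0,-1,0])),('D',np.array([-1,0,0])),('U',np.array([1,0,0]))):
        d[k]=o+Rj@(52*s+np.array([0,0,zc-25+(0 if k=='D' else 8)]))
    return d
def proj(n,P):
    i=optics.camera_info(n);K=i['camera_matrix']
    q=i['view']@np.append(P,1);q=K@np.array([q[0],-q[1],-q[2]]);return q[:2]/q[2]
def fit(obs,p0):
    def res(p):
        d=pts(p);return np.concatenate([proj(n,d[k])-np.array(u) for n,k,u in obs])
    return least_squares(res,p0,loss='soft_l1'),res
E
python3 - <<'E'
from h import *
S=lambda u,v:(245+u/4,180+v/4);T=lambda u,v:(240+(u-400)/4,150+v/4)
obs=[('top','mark',T(636,152)),('top','spout',T(596,396)),('top','corner',T(460,241)),('top','b2',T(593,243)),('top','b3',T(627,243)),
('top','b0',T(620,346)),('top','b1',T(588,346)),
('side','mark',S(288,73)),('side','spout',S(82,190)),('side','corner',S(118,52))]
obs=[o for o in obs if not(o[0]=='side' and o[1]=='corner')]
# b labels: x toward spout, y left of cap; decide by c~pi
obs=[(n,{'b0':'b0','b1':'b1'}.get(k,k),u) for n,k,u in obs]
r,res=fit(obs,[620,-40,200,0,-0.3,3.1])
print(r.cost,r.x.round(3));print([(o[0],o[1]) for o in obs]);print((res(r.x).reshape(-1,2)*4).round(1).tolist())
d=pts(r.x)
for n in('side','top'):
  for k in d:
    u=proj(n,d[k]);print(n,k,((u-[245,180])*4 if n=='side' else (u-[240,150])*4+[400,0]).round(0))
E
```

```text
8.768947067377997 [541.543 -70.173 195.37   18.787 -25.309   9.423]
[('top', 'mark'), ('top', 'spout'), ('top', 'corner'), ('top', 'b2'), ('top', 'b3'), ('top', 'b0'), ('top', 'b1'), ('side', 'mark'), ('side', 'spout')]
[[2.0, -2.0], [0.9, -2.2], [-0.5, 0.3], [2.6, 11.8], [-2.3, 13.9], [-3.1, -3.4], [0.5, -5.4], [1.6, -5.3], [-4.0, 6.3]]
side mark [290.  68.]
side spout [ 78. 196.]
side corner [133.  77.]
side hooktip [114.  57.]
side b0 [124. 135.]
side b1 [111. 120.]
side b2 [178.  56.]
side b3 [192.  70.]
side L [138.  82.]
side Rr [217. 164.]
side D [125. 182.]
side U [234.  67.]
top mark [638. 150.]
top spout [597. 394.]
top corner [459. 241.]
top hooktip [457. 258.]
top b0 [617. 343.]
top b1 [588. 341.]
top b2 [596. 255.]
top b3 [625. 257.]
top L [525. 270.]
top Rr [687. 281.]
top D [600. 341.]
top U [613. 201.]
```

```bash
cat >> h.py <<'E'
def tool(p,ang,lean=0):
    "tool rot: z=-jar z, x at angle ang about jar z from jar x"
    Rj,_=jar(p);c,s=np.cos(ang),np.sin(ang)
    return Rj@np.array([[c,s,0],[s,-c,0],[0,0,-1.]])
def delta(Rt,Pt,s=None,name=''):
    s=s or arm.read_state();Rc=R.from_quat(s['ee_rot']).as_matrix()
    dr=R.from_matrix(Rc.T@Rt).as_rotvec(degrees=True)/8
    print(name,'dr',dr.round(3).tolist(),'slide',(Rc.T@(np.array(Pt)-s['position'])).round(1).tolist())
E
python3 - <<'E'
from h import *
import h
S=lambda u,v:(245+u/4,180+v/4);T=lambda u,v:(240+(u-400)/4,150+v/4)
op=h.pts
def pts2(p,zc=33):
    d=op(p,zc);Rj,o=jar(p)
    for k in('b2','b3'): d[k]=d[k]-Rj[:,2]*29
    return d
h.pts=pts2
obs=[('top','mark',T(636,152)),('top','spout',T(596,396)),('top','corner',T(460,241)),('top','b2',T(593,243)),('top','b3',T(627,243)),
('top','b0',T(620,346)),('top','b1',T(588,346)),('side','b2',(245+178/4,180+60/4)),
('side','mark',S(288,73)),('side','spout',S(82,190))]
obs=[o for o in obs if o[:2]!=('side','b2')]
r,res=fit(obs,[541,-70,195,-.06,-0.17,3.14])
p=r.x;print(r.cost,p.round(3).tolist());print((res(p).reshape(-1,2)*4).round(1).tolist())
np.save('p.npy',p)
Rj,o=jar(p);Rt=tool(p,p[5]);P=o+Rj[:,2]*(33+110);print(P)
s=arm.read_state()
delta(R.identity().as_matrix()@R.from_quat(s['ee_rot']).as_matrix(),[300,450,400],s,'up')
delta(Rt,P,s,'all')
# waypoint orientation: 1/3,2/3 
Rc=R.from_quat(s['ee_rot']);rel=(Rc.inv()*R.from_matrix(Rt)).as_rotvec()
R1=(R.from_euler('z',-80,degrees=True)*Rc)
s1=dict(s);delta(R1.as_matrix(),[430,300,400],s,'w1')
s2={'ee_rot':R1.as_quat(),'position':np.array([430,300,400])}
delta(Rt,P,s2,'w2')
E
```

```text
4.4211340681306694 [539.452, -70.658, 194.794, -0.081, -0.153, 3.153]
[[1.9, 1.3], [0.9, 1.0], [0.8, 0.8], [3.3, -4.5], [-2.2, -2.4], [-3.2, -0.0], [0.3, -2.2], [-0.9, -3.8], [-6.7, 8.2]]
[463.92111405 -64.53788151 316.06502689]
up dr [0.0, 0.0, 0.0] slide [116.6, 96.7, -195.3]
all dr [5.637, -0.809, 19.616] slide [455.9, 516.6, -110.5]
w1 dr [-0.001, -0.02, 10.0] slide [292.1, 189.3, -195.1]
w2 dr [2.931, -3.25, 10.045] slide [350.9, -104.6, 83.8]
```

Call:
step_arm:
  motion:
    - {"dr": [0, 0, 1], "slide": [20, 10, -60], "jaw": 85}
    - {"dr": [0, 0, 2.3], "slide": [60, 40, -120], "jaw": 85}
    - {"dr": [0, 0, 3.6], "slide": [100, 65, -170], "jaw": 85}
    - {"dr": [0, 0, 4.9], "slide": [145, 95, -195], "jaw": 85}
    - {"dr": [0, 0, 6.2], "slide": [190, 125, -195], "jaw": 85}
    - {"dr": [0, 0, 7.5], "slide": [230, 150, -195], "jaw": 85}
    - {"dr": [0, 0, 8.8], "slide": [265, 170, -195], "jaw": 85}
    - {"dr": [0, 0, 10], "slide": [292, 189, -195], "jaw": 85}

```text
clock: 1.1
position: [430.8, 298.9, 400.1]
ee_rot: [-0.632, 0.775, 0.0, -0.0]
contact_force: [-0.0, 0.3, -0.6]
gripper_width: 85.0
grasp_force: 0.0
```

```bash
python3 - <<'E'
from h import *
p=np.load('p.npy');Rj,o=jar(p)
s=arm.read_state();print(s['clock'],s['joints'],s['position'])
delta(tool(p,p[5]),o+Rj[:,2]*143,s)
E
```

```text
1.1 [ 9.16177365e-01  1.38377943e-01  1.46719030e-01 -3.22232145e-04
 -1.58001726e+00 -1.11910679e+00] [430.75978764 298.9492737  400.06702451]
 dr [2.908, -3.253, 10.003] slide [349.3, -105.8, 84.2]
```

Call:
step_arm:
  motion:
    - {"dr": [0.35, -0.4, 1.2], "slide": [45, -15, 0], "jaw": 85}
    - {"dr": [0.7, -0.8, 2.4], "slide": [90, -30, 5], "jaw": 85}
    - {"dr": [1.05, -1.2, 3.6], "slide": [140, -45, 10], "jaw": 85}
    - {"dr": [1.4, -1.6, 4.8], "slide": [190, -60, 20], "jaw": 85}
    - {"dr": [1.75, -2, 6], "slide": [240, -75, 30], "jaw": 85}
    - {"dr": [2.1, -2.35, 7.2], "slide": [290, -90, 50], "jaw": 85}
    - {"dr": [2.45, -2.75, 8.4], "slide": [330, -100, 70], "jaw": 85}
    - {"dr": [2.9, -3.25, 10], "slide": [349, -106, 84], "jaw": 85}

```text
clock: 2.1
position: [465.1, -64.5, 315.5]
ee_rot: [0.008, 0.963, -0.011, 0.268]
contact_force: [-0.6, -0.2, 0.5]
gripper_width: 84.6
grasp_force: 0.0
```

```bash
python3 - <<'E'
from h import *
import cv2
p=np.load('p.npy');Rj,o=jar(p)
s=arm.read_state();print(s['clock'],s['joints'].round(3),s['position'])
im=optics.get_image('wrist');cv2.imwrite('pics/w1.png',cv2.resize(im,(800,600),interpolation=2))
np.savez('w1.npz',q=s['ee_rot'],x=s['position'])
delta(tool(p,p[5]),o+Rj[:,2]*143,s)
i=optics.camera_info('wrist');Tt=i['T_tool_cam'];K=i['camera_matrix'];Rc=R.from_quat(s['ee_rot']).as_matrix()
for k,P in pts(p).items():
    t=Rc.T@(P-s['position']);c=Tt[:3,:3].T@(t-Tt[:3,3]);v=np.array([c[0],-c[1],-c[2]])
    th=np.arctan2(np.hypot(v[0],v[1]),v[2]);r=K[0,0]*th/np.hypot(v[0],v[1]);print(k,((v[:2]*r+K[:2,2])/.7).round(0))
E
```

```text
2.1 [ 0.339 -0.263 -0.648  0.309 -0.699 -2.115] [465.12741526 -64.47111125 315.53673611]
 dr [0.121, -0.106, 0.342] slide [0.8, -0.1, -1.1]
mark [369. 363.]
spout [398. 146.]
corner [520. 265.]
hooktip [530. 274.]
b0 [378. 232.]
b1 [410. 234.]
b2 [405. 332.]
b3 [375. 331.]
L [470. 274.]
Rr [313. 265.]
D [396. 189.]
U [387. 343.]
```

View pics/w1.png

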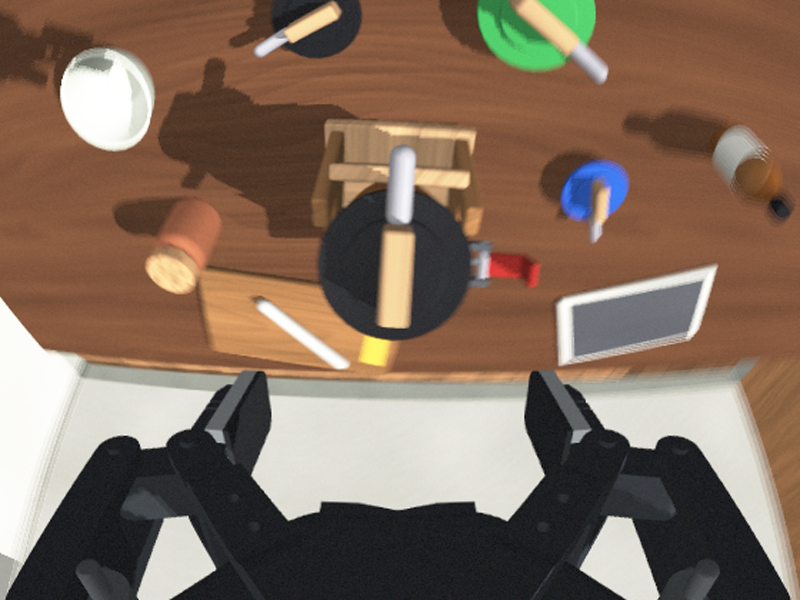

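The wrist view shows the cap centred at about (396,265), the spout tip at (402,150), the mark at (374,352) and the clamp corner at (532,268). The model is about 2 mm off, mainly in y. I'll settle and refit.

Call:
step_arm:
  motion:
    - {"dr": [0.12, -0.1, 0.34], "slide": [1, 2, -1], "jaw": 60}
    - {"dr": [0.12, -0.1, 0.34], "slide": [1, 2, -1], "jaw": 60}
    - {"dr": [0.12, -0.1, 0.34], "slide": [1, 2, -1], "jaw": 60}
    - {"dr": [0.12, -0.1, 0.34], "slide": [1, 2, -1], "jaw": 60}
    - {"dr": [0.12, -0.1, 0.34], "slide": [1, 2, -1], "jaw": 60}
    - {"dr": [0.12, -0.1, 0.34], "slide": [1, 2, -1], "jaw": 60}
    - {"dr": [0.12, -0.1, 0.34], "slide": [1, 2, -1], "jaw": 60}
    - {"dr": [0.12, -0.1, 0.34], "slide": [1, 2, -1], "jaw": 60}

```text
clock: 3.15
position: [464.7, -60.4, 316.8]
ee_rot: [0.029, 0.961, -0.013, 0.274]
contact_force: [0.9, 0.3, 0.1]
gripper_width: 60.1
grasp_force: 0.0
```

```bash
cat >> h.py <<'E'
def wproj(s,P):
    i=optics.camera_info('wrist');Tt=i['T_tool_cam'];K=i['camera_matrix'];Rc=R.from_quat(s['ee_rot']).as_matrix()
    t=Rc.T@(P-s['position']);c=Tt[:3,:3].T@(t-Tt[:3,3]);v=np.array([c[0],-c[1],-c[2]])
    n=np.hypot(v[0],v[1]);return v[:2]/n*K[0,0]*np.arctan2(n,v[2])+K[:2,2]
E
python3 - <<'E'
from h import *
import cv2
p=np.load('p.npy');Rj,o=jar(p)
s=arm.read_state();print(s['clock'],s['joints'].round(3),s['position'])
im=optics.get_image('wrist');np.savez('w2.npz',ee_rot=s['ee_rot'],position=s['position'])
cv2.imwrite('pics/w2.png',cv2.resize(im[85:265,200:400],(666,600),interpolation=2))
for k,P in pts(p).items(): print(k,((wproj(s,P)-[200,85])*3.333).round(0))
E
```

```text
3.15 [ 0.365 -0.273 -0.676  0.363 -0.688 -2.221] [464.66600995 -60.4035163  316.794944  ]
mark [199. 557.]
spout [240.  51.]
corner [543. 318.]
hooktip [564. 338.]
b0 [201. 254.]
b1 [274. 255.]
b2 [271. 483.]
b3 [202. 482.]
L [422. 343.]
Rr [ 57. 336.]
D [243. 152.]
U [237. 509.]
```

View pics/w2.png

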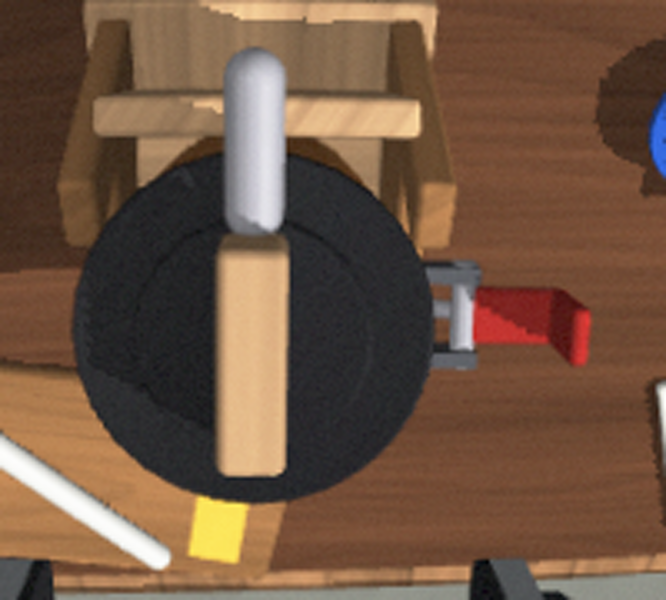

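Clear view: bar top corners are at (217,246), (288,246), (285,475) and (218,475). The flange spans 74 to 433, the mark's outer end is at (215,560), the spout tip at (255,50) and the clamp corner near (560,317).

```bash
python3 - <<'E'
from h import *
p=np.load('p.npy');s=dict(np.load('w2.npz'))
W=lambda u,v:np.array([200+u/3.333,85+v/3.333])
ob={'mark':W(215,560),'spout':W(255,50),'b0':W(217,246),'b1':W(288,246),'b2':W(285,475),'b3':W(218,475),'corner':W(560,317),'L':W(433,335),'Rr':W(74,330)}
T=lambda u,v:(240+(u-400)/4,150+v/4);S=lambda u,v:(245+u/4,180+v/4)
st=[('top','mark',T(636,152)),('top','spout',T(596,396)),('top','corner',T(460,241)),('top','b0',T(620,346)),('top','b1',T(588,346)),('side','mark',S(288,73)),('side','spout',S(82,190))]
def res(q):
    d=pts(q);a=[(wproj(s,d[k])-v)*(np.array([1,0.0]) if k in('L','Rr') else 1) for k,v in ob.items()]
    b=[(proj(n,d[k])-np.array(u))*1.0 for n,k,u in st];return np.concatenate(a+b)
r=least_squares(res,p,loss='soft_l1');q=r.x;print(q.round(3).tolist(),r.cost)
print((res(q).reshape(-1,2)).round(1).tolist())
np.save('p.npy',q);Rj,o=jar(q)
delta(tool(q,q[5]),o+Rj[:,2]*85,name='pre')
delta(tool(q,q[5]),o+Rj[:,2]*(33-8),name='grasp')
E
```

```text
[540.592, -66.963, 191.806, -0.08, -0.145, 3.158] 12.824487847505704
[[-0.5, -2.6], [-0.4, -0.6], [-0.3, 0.9], [0.3, 1.0], [0.3, 0.3], [-0.1, 0.2], [-2.4, -1.0], [0.3, 0.0], [-0.7, 0.0], [-1.3, 0.0], [-1.1, -0.1], [-1.2, -0.1], [-2.3, -0.4], [-1.4, -0.9], [-0.8, -1.0], [-1.9, 2.1]]
pre dr [0.016, -0.013, 0.03] slide [1.5, -0.5, 61.4]
grasp dr [0.016, -0.013, 0.03] slide [1.4, -0.7, 121.4]
```

Call:
step_arm:
  motion:
    - {"dr": [0, 0, 0], "slide": [1.5, -0.5, 30], "jaw": 60}
    - {"dr": [0, 0, 0], "slide": [1.5, -0.5, 60], "jaw": 60}
    - {"dr": [0, 0, 0], "slide": [1.5, -0.5, 85], "jaw": 60}
    - {"dr": [0, 0, 0], "slide": [1.5, -0.5, 105], "jaw": 55}
    - {"dr": [0, 0, 0], "slide": [1.5, -0.5, 115], "jaw": 50}
    - {"dr": [0, 0, 0], "slide": [1.5, -0.5, 120], "jaw": 45}
    - {"dr": [0, 0, 0], "slide": [1.5, -0.5, 120], "jaw": 40}
    - {"dr": [0, 0, 0], "slide": [1.5, -0.5, 120], "jaw": 36}

```text
clock: 4.2
position: [526.8, -65.5, 215.0]
ee_rot: [0.029, 0.961, -0.013, 0.275]
contact_force: [-0.2, 0.3, -0.4]
gripper_width: 35.5
grasp_force: 0.0
```

Call:
step_arm:
  motion:
    - {"dr": [0, 0, 0], "slide": [0, 0, 0], "jaw": 25}
    - {"dr": [0, 0, 0], "slide": [0, 0, 0], "jaw": 15}
    - {"dr": [0, 0, 0], "slide": [0, 0, 0], "jaw": 10}
    - {"dr": [0, 0, 0], "slide": [0, 0, 0], "jaw": 10}
    - {"dr": [0, 0, 0], "slide": [0, 0, 0], "jaw": 10}
    - {"dr": [0, 0, 0], "slide": [0, 0, 0], "jaw": 10}
    - {"dr": [0, 0, 0], "slide": [0, 0, 0], "jaw": 10}
    - {"dr": [0, 0, 0], "slide": [0, 0, 0], "jaw": 10}

```text
clock: 5.2
position: [526.9, -66.0, 215.1]
ee_rot: [0.029, 0.961, -0.013, 0.275]
contact_force: [-2.2, -3.9, 5.2]
gripper_width: 12.2
grasp_force: 59.3
```

```bash
cat > st.py <<'E'
from h import *
p=np.load('p.npy');Rj,o=jar(p);s=arm.read_state();Rc=R.from_quat(s['ee_rot']).as_matrix()
x=Rj.T@Rc[:,0]
print('t',s['clock'],'q',s['joints'].round(2).tolist(),'tcp in jar',(Rj.T@(s['position']-o)).round(1),'ang',np.arctan2(x[1],x[0]).round(4),'mark',p[4].round(3),'tilt',np.degrees(np.arccos(-(Rj[:,2]@Rc[:,2]))).round(2),
'F jar',(Rj.T@s['contact_force']).round(1),'M jar',(Rj.T@s['wrist_torque']).round(2),'w',s['gripper_width'],'g',s['grasp_force'])
E
python3 st.py
```

```text
t 5.2 q [0.23, -0.05, -0.83, 0.58, -0.3, -2.38] tcp in jar [ 0.7 -0.1 27. ] ang -3.1219 mark -0.145 tilt 0.11 F jar [ 1.2 -4.1  5.4] M jar [-1.22  0.62  0.04] w 12.23066186520685 g 59.312685281038284
```

```bash
python3 - <<'E'
from h import *
import cv2
a=optics.get_image('side')[150:270,225:345];b=optics.get_image('wrist')[130:330,180:380]
f=lambda i:cv2.resize(i,(400,400),interpolation=2)
cv2.imwrite('pics/g1.png',np.hstack([f(a),f(b)]))
E
```

```text
(no output)
```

View pics/g1.png

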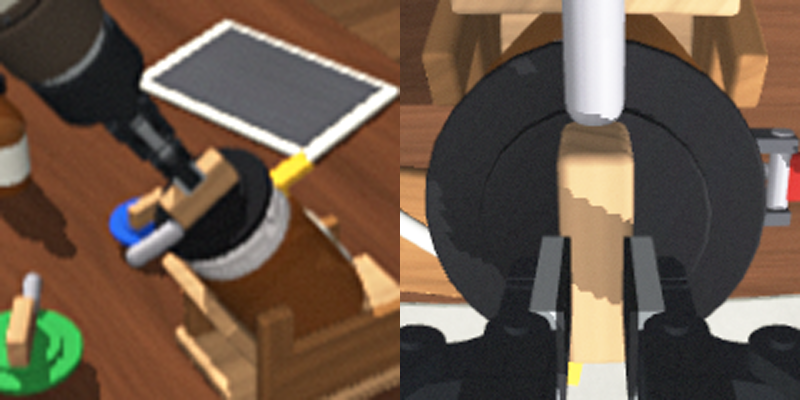

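Grip is good: the pads straddle the bar centrally, clear of the boss. Turning the cap +170° about the jar axis (−z of the tool).

Call:
step_arm:
  motion:
    - {"dr": [0, 0, -1], "slide": [0, 0, 0], "jaw": 10}
    - {"dr": [0, 0, -2.2], "slide": [0, 0, 0], "jaw": 10}
    - {"dr": [0, 0, -3.5], "slide": [0, 0, 0], "jaw": 10}
    - {"dr": [0, 0, -4.8], "slide": [0, 0, 0], "jaw": 10}
    - {"dr": [0, 0, -6.1], "slide": [0, 0, 0], "jaw": 10}
    - {"dr": [0, 0, -7.4], "slide": [0, 0, 0], "jaw": 10}
    - {"dr": [0, 0, -8.7], "slide": [0, 0, 0], "jaw": 10}
    - {"dr": [0, 0, -10], "slide": [0, 0, 0], "jaw": 10}

```text
clock: 6.3
position: [527.8, -64.7, 216.2]
ee_rot: [-0.598, 0.752, -0.187, 0.204]
contact_force: [-4.8, 0.1, 8.6]
gripper_width: 10.2
grasp_force: 5.2
```

```bash
python3 st.py
```

```text
t 6.3 q [0.23, -0.05, -0.83, 0.58, -0.3, -0.98] tcp in jar [ 1.9  1.2 27.5] ang -1.7187 mark -0.145 tilt 0.3 F jar [ 0.5 -0.3  9.9] M jar [ 0.14  1.09 -0.02] w 10.222804693983399 g 5.2105051529360935
```

Call:
step_arm:
  motion:
    - {"dr": [0, 0, 0], "slide": [0, 0, 0], "jaw": 5}
    - {"dr": [0, 0, 0], "slide": [0, 0, 0], "jaw": 2}
    - {"dr": [0, 0, 0], "slide": [0, 0, 0], "jaw": 0}
    - {"dr": [0, 0, 0], "slide": [0, 0, 0], "jaw": 0}
    - {"dr": [0, 0, 0], "slide": [0, 0, 0], "jaw": 0}
    - {"dr": [0, 0, 0], "slide": [0, 0, 0], "jaw": 0}
    - {"dr": [0, 0, 0], "slide": [0, 0, 0], "jaw": 0}
    - {"dr": [0, 0, 0], "slide": [0, 0, 0], "jaw": 0}

```text
clock: 7.3
position: [527.2, -65.0, 215.5]
ee_rot: [-0.596, 0.754, -0.187, 0.204]
contact_force: [-7.4, 0.3, 8.4]
gripper_width: 0.2
grasp_force: 5.1
```

```bash
python3 st.py; python3 - <<'E'
from h import *
import cv2
a=optics.get_image('side')[150:270,225:345];b=optics.get_image('wrist')[130:330,180:380]
f=lambda i:cv2.resize(i,(400,400),interpolation=2)
cv2.imwrite('pics/g2.png',np.hstack([f(a),f(b)]))
E
```

```text
t 7.3 q [0.23, -0.05, -0.83, 0.58, -0.3, -0.98] tcp in jar [ 1.1  0.9 27.3] ang -1.7247 mark -0.145 tilt 0.23 F jar [-1.8 -0.3 11. ] M jar [ 0.21  1.4  -0.01] w 0.16730745688621124 g 5.111370966187678
```

View pics/g2.png

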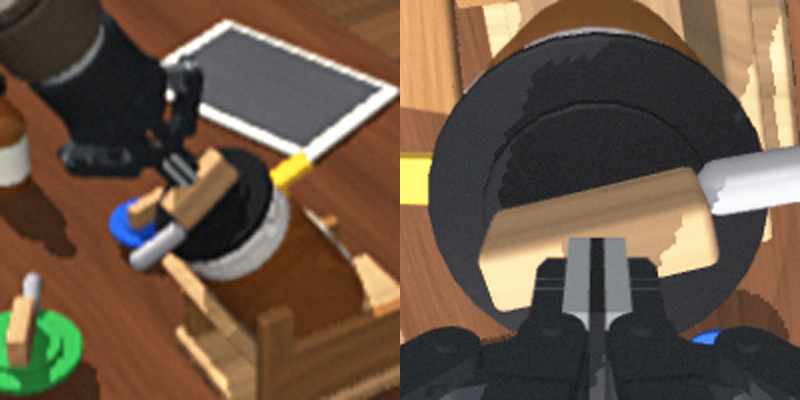

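```bash
python3 - <<'E'
from h import *
p=np.load('p.npy');s=arm.read_state();Rc=R.from_quat(s['ee_rot']).as_matrix();Rj,o=jar(p)
for x,z in((0,0),(11,0),(0,-13),(11,-13),(11,-20),(0,10)):
    P=s['position']+Rc@np.array([x,0,z]);print((x,z),'wrist crop',((wproj(s,P)-[180,130])*2+[400,0]).round(0),'side',((proj('side',P)-[225,150])*3.333).round(0))
for k,P in pts(p).items(): print(k,'side',((proj('side',P)-[225,150])*3.333).round(0),'wrist',((wproj(s,P)-[180,130])*2+[400,0]).round(0))
E
```

```text
(0, 0) wrist crop [594. 222.] side [204. 195.]
(11, 0) wrist crop [594. 186.] side [209. 203.]
(0, -13) wrist crop [594. 242.] side [196. 186.]
(11, -13) wrist crop [594. 204.] side [201. 195.]
(11, -20) wrist crop [594. 214.] side [197. 190.]
(0, 10) wrist crop [594. 208.] side [210. 201.]
mark side [304. 158.] wrist [366. 178.]
spout side [129. 265.] wrist [869. 175.]
corner side [176. 165.] wrist [633. 382.]
hooktip side [161. 149.] wrist [636. 423.]
b0 side [167. 214.] wrist [712. 204.]
b1 side [156. 202.] wrist [719. 268.]
b2 side [212. 149.] wrist [490. 302.]
b3 side [223. 160.] wrist [474. 241.]
L side [180. 170.] wrist [621. 345.]
Rr side [243. 239.] wrist [569.  31.]
D side [167. 253.] wrist [762. 169.]
U side [259. 159.] wrist [431. 226.]
```

The fingers only caught the top edge of the bar and slid off. In both views the fingertips end about 20 mm short of the stated TCP. The cap has barely turned (about +4°). I'll lift, open, turn back and take a deeper grip.

Call:
step_arm:
  motion:
    - {"dr": [0, 0, 0], "slide": [0, 0, -15], "jaw": 20}
    - {"dr": [0, 0, 1.2], "slide": [0, 0, -35], "jaw": 50}
    - {"dr": [0, 0, 2.5], "slide": [0, 0, -35], "jaw": 60}
    - {"dr": [0, 0, 3.8], "slide": [0, 0, -35], "jaw": 60}
    - {"dr": [0, 0, 5.1], "slide": [0, 0, -35], "jaw": 60}
    - {"dr": [0, 0, 6.4], "slide": [0, 0, -35], "jaw": 60}
    - {"dr": [0, 0, 7.7], "slide": [0, 0, -35], "jaw": 60}
    - {"dr": [0, 0, 9.3], "slide": [0, 0, -35], "jaw": 60}

```text
clock: 8.4
position: [508.0, -63.8, 243.1]
ee_rot: [-0.033, 0.961, -0.03, 0.273]
contact_force: [0.1, 0.3, -0.3]
gripper_width: 60.3
grasp_force: 0.0
```

```bash
python3 st.py; python3 - <<'E'
from h import *
p=np.load('p.npy');Rj,o=jar(p)
delta(tool(p,-3.05),o+Rj[:,2]*12,name='g')
E
```

```text
t 8.4 q [0.28, -0.12, -0.78, 0.47, -0.42, -2.17] tcp in jar [-0.5  0.6 60.9] ang -2.9935 mark -0.145 tilt 0.23 F jar [-0.1  0.3 -0.3] M jar [-0.06  1.02  0.03] w 60.30549776755911 g 0.0
g dr [0.024, -0.016, 0.405] slide [-0.6, -0.8, 48.9]
```

Call:
step_arm:
  motion:
    - {"dr": [0, 0, 0.2], "slide": [-0.5, -0.8, 8], "jaw": 60}
    - {"dr": [0, 0, 0.4], "slide": [-0.5, -0.8, 18], "jaw": 60}
    - {"dr": [0, 0, 0.4], "slide": [-0.5, -0.8, 28], "jaw": 55}
    - {"dr": [0, 0, 0.4], "slide": [-0.5, -0.8, 36], "jaw": 50}
    - {"dr": [0, 0, 0.4], "slide": [-0.5, -0.8, 43], "jaw": 45}
    - {"dr": [0, 0, 0.4], "slide": [-0.5, -0.8, 49], "jaw": 40}
    - {"dr": [0, 0, 0.4], "slide": [-0.5, -0.8, 53], "jaw": 40}
    - {"dr": [0, 0, 0.4], "slide": [-0.5, -0.8, 53], "jaw": 40}

```text
clock: 9.4
position: [536.4, -67.4, 198.8]
ee_rot: [-0.009, 0.962, -0.024, 0.273]
contact_force: [-0.2, 0.2, -0.0]
gripper_width: 40.0
grasp_force: 0.0
```

```bash
python3 st.py
```

```text
t 9.4 q [0.19, -0.01, -0.86, 0.68, -0.23, -2.38] tcp in jar [ 0.2 -0.8  8.1] ang -3.0437 mark -0.145 tilt 0.17 F jar [-0.2  0.2  0.1] M jar [-0.02  1.04 -0.03] w 39.98350782980496 g 0.0
```

Call:
step_arm:
  motion:
    - {"dr": [0, 0, 0], "slide": [0, 0, 0], "jaw": 30}
    - {"dr": [0, 0, 0], "slide": [0, 0, 0], "jaw": 22}
    - {"dr": [0, 0, 0], "slide": [0, 0, 0], "jaw": 10}
    - {"dr": [0, 0, 0], "slide": [0, 0, 0], "jaw": 5}
    - {"dr": [0, 0, 0], "slide": [0, 0, 0], "jaw": 5}
    - {"dr": [0, 0, 0], "slide": [0, 0, 0], "jaw": 5}
    - {"dr": [0, 0, 0], "slide": [0, 0, 0], "jaw": 5}
    - {"dr": [0, 0, 0], "slide": [0, 0, 0], "jaw": 5}

```text
clock: 10.4
position: [536.6, -67.2, 199.7]
ee_rot: [-0.009, 0.961, -0.023, 0.274]
contact_force: [-4.6, -0.7, 5.7]
gripper_width: 16.6
grasp_force: 59.3
```

```bash
python3 st.py
```

```text
t 10.4 q [0.2, -0.01, -0.86, 0.68, -0.23, -2.38] tcp in jar [ 0.8 -0.6  8.8] ang -3.0438 mark -0.145 tilt 0.13 F jar [-0.8 -1.   7.3] M jar [-0.2   1.38 -0.01] w 16.623153471279238 g 59.2755389213562
```

Call:
step_arm:
  motion:
    - {"dr": [0, 0, -1], "slide": [0, 0, 0], "jaw": 0}
    - {"dr": [0, 0, -2.2], "slide": [0, 0, 0], "jaw": 0}
    - {"dr": [0, 0, -3.5], "slide": [0, 0, 0], "jaw": 0}
    - {"dr": [0, 0, -4.8], "slide": [0, 0, 0], "jaw": 0}
    - {"dr": [0, 0, -6.1], "slide": [0, 0, 0], "jaw": 0}
    - {"dr": [0, 0, -7.4], "slide": [0, 0, 0], "jaw": 0}
    - {"dr": [0, 0, -8.7], "slide": [0, 0, 0], "jaw": 0}
    - {"dr": [0, 0, -10], "slide": [0, 0, 0], "jaw": 0}

```text
clock: 11.4
position: [536.7, -66.9, 199.7]
ee_rot: [-0.627, 0.729, -0.195, 0.195]
contact_force: [-4.6, 0.3, 6.0]
gripper_width: 16.5
grasp_force: 59.2
```

```bash
python3 st.py;  python3 - <<'E'
from h import *
import cv2
a=optics.get_image('side')[150:270,225:345];b=optics.get_image('wrist')[130:330,180:380]
f=lambda i:cv2.resize(i,(400,400),interpolation=2)
cv2.imwrite('pics/g3.png',np.hstack([f(a),f(b)]))
E
```

```text
t 11.4 q [0.2, -0.01, -0.86, 0.68, -0.23, -0.98] tcp in jar [ 0.9 -0.2  8.8] ang -1.642 mark -0.145 tilt 0.17 F jar [-0.7 -0.1  7.6] M jar [ 0.2   1.48 -0.13] w 16.487989159325053 g 59.2413067817688
```

View pics/g3.png

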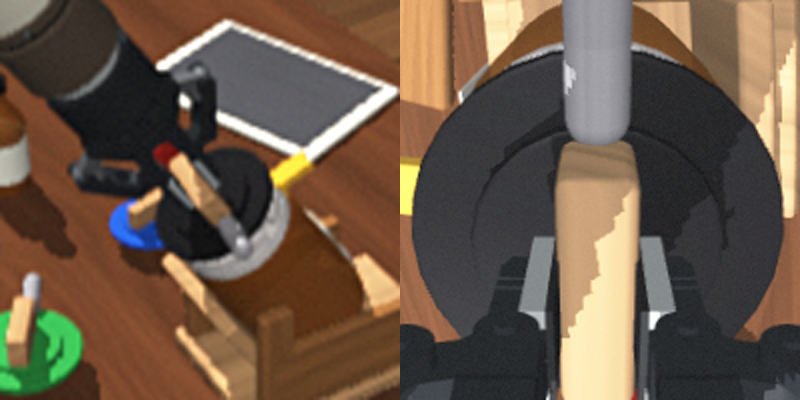

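Solid now: the bar sits between the pads and the spout has followed the turn. Continuing to about 9° short of the mark.

Call:
step_arm:
  motion:
    - {"dr": [0, 0, -1], "slide": [0, 0, 0], "jaw": 0}
    - {"dr": [0, 0, -2.2], "slide": [0, 0, 0], "jaw": 0}
    - {"dr": [0, 0, -3.5], "slide": [0, 0, 0], "jaw": 0}
    - {"dr": [0, 0, -4.8], "slide": [0, 0, 0], "jaw": 0}
    - {"dr": [0, 0, -6.1], "slide": [0, 0, 0], "jaw": 0}
    - {"dr": [0, 0, -7.4], "slide": [0, 0, 0], "jaw": 0}
    - {"dr": [0, 0, -8.6], "slide": [0, 0, 0], "jaw": 0}
    - {"dr": [0, 0, -9.5], "slide": [0, 0, 0], "jaw": 0}

```text
clock: 12.5
position: [537.1, -66.9, 200.0]
ee_rot: [0.942, -0.189, 0.273, -0.034]
contact_force: [-2.3, -0.7, 3.5]
gripper_width: 16.9
grasp_force: 59.0
```

Call:
step_arm:
  motion:
    - {"dr": [0, 0, 0], "slide": [0, 0, 0.5], "jaw": 0}
    - {"dr": [0, 0, 0], "slide": [0, 0, 1], "jaw": 0}
    - {"dr": [0, 0, 0], "slide": [0, 0, 1], "jaw": 0}
    - {"dr": [0, 0, 0], "slide": [0, 0, 1], "jaw": 0}
    - {"dr": [0, 0, -0.1], "slide": [0, 0, 1], "jaw": 0}
    - {"dr": [0, 0, -0.2], "slide": [0, 0, 1], "jaw": 0}
    - {"dr": [0, 0, -0.2], "slide": [0, 0, 1], "jaw": 0}
    - {"dr": [0, 0, -0.2], "slide": [0, 0, 1], "jaw": 0}

```text
clock: 13.5
position: [537.3, -67.1, 199.9]
ee_rot: [0.944, -0.179, 0.274, -0.031]
contact_force: [-9.1, 0.5, 11.5]
gripper_width: 16.4
grasp_force: 60.3
```

```bash
python3 st.py
```

```text
t 13.5 q [0.19, -0.01, -0.86, 0.69, -0.22, 0.37] tcp in jar [ 1.6 -0.4  8.6] ang -0.2951 mark -0.145 tilt 0.17 F jar [-1.7 -0.3 14.5] M jar [ 0.27  1.87 -0.16] w 16.44459587044385 g 60.33237934112549
```

Call:
step_arm:
  motion:
    - {"dr": [0, 0, -0.1], "slide": [0, 0, 0], "jaw": 0}
    - {"dr": [0, 0, -0.2], "slide": [0, 0, 0], "jaw": 0}
    - {"dr": [0, 0, -0.3], "slide": [0, 0, 0], "jaw": 0}
    - {"dr": [0, 0, -0.4], "slide": [0, 0, 0], "jaw": 0}
    - {"dr": [0, 0, -0.5], "slide": [0, 0, 0], "jaw": 0}
    - {"dr": [0, 0, -0.5], "slide": [0, 0, 0], "jaw": 0}
    - {"dr": [0, 0, -0.5], "slide": [0, 0, 0], "jaw": 0}
    - {"dr": [0, 0, -0.5], "slide": [0, 0, 0], "jaw": 0}

```text
clock: 14.5
position: [537.4, -67.1, 199.8]
ee_rot: [0.95, -0.146, 0.275, -0.021]
contact_force: [-8.3, 0.8, 10.6]
gripper_width: 16.7
grasp_force: 60.1
```

Call:
step_arm:
  motion:
    - {"dr": [0, 0, -0.1], "slide": [0, 0, 0], "jaw": 0}
    - {"dr": [0, 0, -0.2], "slide": [0, 0, 0], "jaw": 0}
    - {"dr": [0, 0, -0.3], "slide": [0, 0, 0], "jaw": 0}
    - {"dr": [0, 0, -0.3], "slide": [0, 0, 0], "jaw": 0}
    - {"dr": [0, 0, -0.4], "slide": [0, 0, 0], "jaw": 0}
    - {"dr": [0, 0, -0.4], "slide": [0, 0, 0], "jaw": 0}
    - {"dr": [0, 0, -0.4], "slide": [0, 0, 0], "jaw": 0}
    - {"dr": [0, 0, -0.4], "slide": [0, 0, 0], "jaw": 0}

```text
clock: 15.5
position: [537.7, -67.1, 199.7]
ee_rot: [0.954, -0.119, 0.276, -0.014]
contact_force: [-4.6, -0.8, 7.8]
gripper_width: 16.9
grasp_force: 59.6
```

```bash
python3 st.py
```

```text
t 15.5 q [0.19, -0.01, -0.86, 0.69, -0.22, 0.49] tcp in jar [ 1.7 -0.3  8.2] ang -0.1689 mark -0.145 tilt 0.16 F jar [ 0.2 -1.1  9. ] M jar [-0.12  1.33 -0.06] w 16.91779633076581 g 59.59538161754608
```

Call:
step_arm:
  motion:
    - {"dr": [0, 0, 0], "slide": [0, 0, 1], "jaw": 0}
    - {"dr": [0, 0, -0.1], "slide": [0, 0, 1], "jaw": 0}
    - {"dr": [0, 0, -0.2], "slide": [0, 0, 1], "jaw": 0}
    - {"dr": [0, 0, -0.2], "slide": [0, 0, 1], "jaw": 0}
    - {"dr": [0, 0, -0.3], "slide": [0, 0, 1], "jaw": 0}
    - {"dr": [0, 0, -0.3], "slide": [0, 0, 1], "jaw": 0}
    - {"dr": [0, 0, -0.3], "slide": [0, 0, 1], "jaw": 0}
    - {"dr": [0, 0, -0.3], "slide": [0, 0, 1], "jaw": 0}

```text
clock: 16.5
position: [537.2, -67.4, 196.8]
ee_rot: [0.957, -0.099, 0.274, -0.007]
contact_force: [1.0, -1.5, -2.2]
gripper_width: 16.6
grasp_force: 59.0
```

```bash
python3 st.py
```

```text
t 16.5 q [0.19, -0.0, -0.87, 0.7, -0.22, 0.53] tcp in jar [-0.2 -0.7  6. ] ang -0.1257 mark -0.145 tilt 0.21 F jar [-0.2 -1.4 -2.4] M jar [-0.59  1.1   0.08] w 16.607660046602753 g 58.97149622440338
```

Dropped in: z is down 2.2 mm and the force is gone. Pushing home.

Call:
step_arm:
  motion:
    - {"dr": [0, 0, 0], "slide": [0, 0, 1.5], "jaw": 0}
    - {"dr": [0, 0, 0], "slide": [0, 0, 3], "jaw": 0}
    - {"dr": [0, 0, 0], "slide": [0, 0, 4.5], "jaw": 0}
    - {"dr": [0, 0, 0], "slide": [0, 0, 6], "jaw": 0}
    - {"dr": [0, 0, 0], "slide": [0, 0, 7], "jaw": 0}
    - {"dr": [0, 0, 0], "slide": [0, 0, 8], "jaw": 0}
    - {"dr": [0, 0, 0], "slide": [0, 0, 8], "jaw": 0}
    - {"dr": [0, 0, 0], "slide": [0, 0, 8], "jaw": 0}

```text
clock: 17.5
position: [540.1, -67.9, 192.4]
ee_rot: [0.956, -0.099, 0.276, -0.007]
contact_force: [-24.6, 3.4, 19.0]
gripper_width: 16.6
grasp_force: 63.2
```

```bash
python3 st.py
```

```text
t 17.5 q [0.16, 0.01, -0.89, 0.78, -0.18, 0.47] tcp in jar [-0.1 -1.   0.7] ang -0.1256 mark -0.145 tilt 0.11 F jar [-11.    1.4  29.3] M jar [0.72 4.35 0.16] w 16.602097045994267 g 63.15785050392151
```

Call:
step_arm:
  motion:
    - {"dr": [0, 0, 0], "slide": [0, 0, -3], "jaw": 10}
    - {"dr": [0, 0, 0], "slide": [0, 0, -3], "jaw": 30}
    - {"dr": [0, 0, 0], "slide": [0, 0, -3], "jaw": 45}
    - {"dr": [0, 0, 0], "slide": [0, 0, -3], "jaw": 45}
    - {"dr": [0, 0, 0], "slide": [0, 0, -15], "jaw": 45}
    - {"dr": [0, 0, 0], "slide": [0, 0, -45], "jaw": 45}
    - {"dr": [0, 0, 0], "slide": [0, 0, -85], "jaw": 45}
    - {"dr": [0, 0, 0], "slide": [0, 0, -125], "jaw": 45}

```text
clock: 18.5
position: [475.7, -62.1, 297.9]
ee_rot: [0.956, -0.098, 0.275, -0.008]
contact_force: [1.6, 1.2, 1.5]
gripper_width: 44.9
grasp_force: 0.0
```

Call:
step_arm:
  motion:
    - {"dr": [0, 0, 0], "slide": [0, 0, -5], "jaw": 0}
    - {"dr": [0, 0, 0], "slide": [0, 0, -5], "jaw": 0}
    - {"dr": [0, 0, 0], "slide": [0, 0, -5], "jaw": 0}
    - {"dr": [0, 0, 0], "slide": [0, 0, -5], "jaw": 0}
    - {"dr": [0, 0, 0], "slide": [0, 0, -5], "jaw": 0}
    - {"dr": [0, 0, 0], "slide": [0, 0, -5], "jaw": 0}
    - {"dr": [0, 0, 0], "slide": [0, 0, -5], "jaw": 0}
    - {"dr": [0, 0, 0], "slide": [0, 0, -5], "jaw": 0}

```text
clock: 19.5
position: [473.3, -62.3, 301.1]
ee_rot: [0.956, -0.098, 0.275, -0.007]
contact_force: [0.5, -0.0, -0.6]
gripper_width: -0.0
grasp_force: 0.0
```

```bash
python3 st.py; python3 - <<'E'
from h import *
import cv2
p=np.load('p.npy');p[5]=-0.126
s=arm.read_state();b=optics.get_image('wrist');a=optics.get_image('side')[160:260,245:345]
w=b[20:270,180:430]
f=lambda i:cv2.resize(i,(400,500),interpolation=2) 
cv2.imwrite('pics/h1.png',np.hstack([cv2.resize(w,(400,400),interpolation=2),cv2.resize(a,(400,400),interpolation=2)]))
for zc in (25,33):
  d=pts(p,zc);print(zc,{k:(((wproj(s,P)-[180,20])*1.6).round(0).tolist(),((proj('side',P)-[245,160])*4+[400,0]).round(0).tolist()) for k,P in d.items()})
E
```

```text
t 19.5 q [0.34, -0.24, -0.7, 0.37, -0.63, 0.77] tcp in jar [  0.8  -0.8 128.4] ang -0.1254 mark -0.145 tilt 0.16 F jar [ 0.1  0.  -0.7] M jar [-0.04  1.03 -0.02] w -0.020598436548975578 g 0.0
25 {'mark': ([161.0, 130.0], [685.0, 149.0]), 'spout': ([159.0, 129.0], [666.0, 126.0]), 'corner': ([10.0, 278.0], [532.0, 158.0]), 'hooktip': ([-1.0, 289.0], [513.0, 139.0]), 'b0': ([141.0, 230.0], [584.0, 147.0]), 'b1': ([177.0, 230.0], [595.0, 164.0]), 'b2': ([175.0, 342.0], [522.0, 220.0]), 'b3': ([142.0, 342.0], [512.0, 204.0]), 'L': ([70.0, 281.0], [542.0, 170.0]), 'Rr': ([248.0, 260.0], [618.0, 253.0]), 'D': ([169.0, 347.0], [527.0, 270.0]), 'U': ([147.0, 180.0], [636.0, 157.0])}
33 {'mark': ([161.0, 130.0], [685.0, 149.0]), 'spout': ([159.0, 129.0], [660.0, 119.0]), 'corner': ([10.0, 278.0], [532.0, 158.0]), 'hooktip': ([-1.0, 289.0], [513.0, 139.0]), 'b0': ([140.0, 233.0], [579.0, 141.0]), 'b1': ([177.0, 233.0], [589.0, 157.0]), 'b2': ([176.0, 348.0], [516.0, 214.0]), 'b3': ([141.0, 348.0], [506.0, 197.0]), 'L': ([68.0, 285.0], [536.0, 164.0]), 'Rr': ([250.0, 263.0], [612.0, 247.0]), 'D': ([169.0, 353.0], [521.0, 264.0]), 'U': ([147.0, 182.0], [631.0, 150.0])}
```

View pics/h1.png

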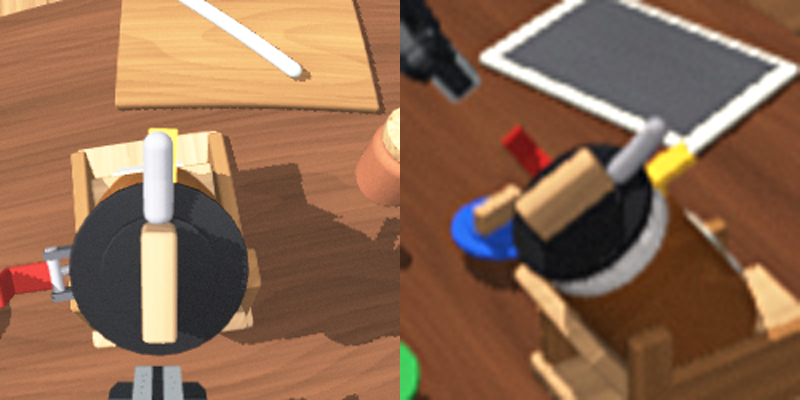

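Cap home: the spout lies over the yellow mark and the flange is flush on the collar. The clamp is still open, at the left of the wrist view. Now I calibrate the real shut fingertip from the side view (crop (468,92)) and plan the clamp push.

```bash
python3 - <<'E'
from h import *
p=np.load('p.npy');s=arm.read_state();Rc=R.from_quat(s['ee_rot']).as_matrix();Rj,o=jar(p)
for z in(0,-10,-15,-20,-25,-30):
    P=s['position']+Rc@np.array([0,0,z]);print(z,'side',((proj('side',P)-[245,160])*4+[400,0]).round(0),'wr',(wproj(s,P)-[180,20])*1.6)
a=np.radians(50)
zt=Rj@np.array([0,-np.sin(a),-np.cos(a)]); n=Rj@np.array([0,-np.cos(a),np.sin(a)]) # push normal
cur=Rc
for nm,xt in(('x=+n',n),('x=-n',-n),('y=+n',np.cross(n,zt)),('y=-n',np.cross(-n,zt))):
    Rt=np.stack([xt,np.cross(zt,xt),zt],1);rv=R.from_matrix(Rc.T@Rt).as_rotvec(degrees=True)/8;print(nm,rv.round(2),np.linalg.norm(rv)*8)
E
```

```text
0 side [486. 111.] wr [160.66187528 355.94187892]
-10 side [478. 102.] wr [160.85493424 368.10645175]
-15 side [473.  97.] wr [160.95868476 374.66963739]
-20 side [469.  93.] wr [161.0676931  381.58519026]
-25 side [465.  88.] wr [161.18232558 388.87961756]
-30 side [460.  83.] wr [161.30297764 396.58181344]
x=+n [-4.5   5.12  9.64] 94.4422464440521
x=-n [ -5.29  -4.64 -11.28] 106.34964487628854
y=+n [-6.26  0.4  -0.84] 50.60372406536298
y=-n [ 0.59  9.18 19.64] 173.53086957371963
```

```bash
cat >> h.py <<'E'
def lean(p,deg=50):
    Rj,o=jar(p);a=np.radians(deg)
    zt=Rj@np.array([0,-np.sin(a),-np.cos(a)]);n=Rj@np.array([0,-np.cos(a),np.sin(a)])
    return np.stack([np.cross(n,zt),n,zt],1)
E
python3 - <<'E'
from h import *
p=np.load('p.npy');Rj,o=jar(p)
delta(lean(p),o+Rj@np.array([0,155,50.]),name='A')
E
```

```text
A dr [-6.257, 0.405, -0.835] slide [-20.1, -154.3, 78.8]
```

Call:
step_arm:
  motion:
    - {"dr": [-0.8, 0, -0.1], "slide": [0, -20, 0], "jaw": 0}
    - {"dr": [-1.6, 0.1, -0.2], "slide": [0, -45, 0], "jaw": 0}
    - {"dr": [-2.4, 0.15, -0.3], "slide": [-5, -70, 10], "jaw": 0}
    - {"dr": [-3.2, 0.2, -0.4], "slide": [-8, -95, 20], "jaw": 0}
    - {"dr": [-4, 0.25, -0.5], "slide": [-12, -115, 35], "jaw": 0}
    - {"dr": [-4.8, 0.3, -0.6], "slide": [-16, -135, 50], "jaw": 0}
    - {"dr": [-5.6, 0.35, -0.7], "slide": [-20, -150, 70], "jaw": 0}
    - {"dr": [-6.25, 0.4, -0.83], "slide": [-20, -154, 79], "jaw": 0}

```text
clock: 20.6
position: [527.5, 91.0, 232.6]
ee_rot: [0.866, -0.151, 0.233, 0.417]
contact_force: [0.6, -0.5, -0.7]
gripper_width: 0.3
grasp_force: 0.0
```

```bash
python3 st.py; python3 - <<'E'
from h import *
p=np.load('p.npy');Rj,o=jar(p)
delta(lean(p),o+Rj@np.array([0,153.,-4]),name='B')
delta(lean(p),o+Rj@np.array([0,92.,-56]),name='C')
E
```

```text
t 20.6 q [0.86, 0.38, -0.58, 0.83, -1.37, -0.15] tcp in jar [ -0.2 156.4  48.3] ang 0.0018 mark -0.145 tilt 50.11 F jar [ 0.2 -0.5 -0.9] M jar [ 1.28  0.73 -0.81] w 0.2593501510326529 g 0.0
B dr [0.014, -0.003, 0.016] slide [0.3, -37.9, 36.1]
C dr [0.014, -0.003, 0.016] slide [0.2, -38.7, 116.3]
```

Call:
step_arm:
  motion:
    - {"dr": [0, 0, 0], "slide": [0, -20, 0], "jaw": 0}
    - {"dr": [0, 0, 0], "slide": [0, -39, 10], "jaw": 0}
    - {"dr": [0, 0, 0], "slide": [0, -39, 35], "jaw": 0}
    - {"dr": [0, 0, 0], "slide": [0, -39, 60], "jaw": 0}
    - {"dr": [0, 0, 0], "slide": [0, -39, 80], "jaw": 0}
    - {"dr": [0, 0, 0], "slide": [0, -39, 100], "jaw": 0}
    - {"dr": [0, 0, 0], "slide": [0, -39, 112], "jaw": 0}
    - {"dr": [0, 0, 0], "slide": [0, -39, 116], "jaw": 0}

```text
clock: 21.6
position: [576.8, 20.6, 145.3]
ee_rot: [0.866, -0.152, 0.233, 0.415]
contact_force: [0.2, -0.1, 0.2]
gripper_width: -0.0
grasp_force: 0.0
```

```bash
python3 st.py; python3 - <<'E'
from h import *
import cv2
p=np.load('p.npy');s=arm.read_state();Rc=R.from_quat(s['ee_rot']).as_matrix()
a=optics.get_image('top')[150:250,230:330];b=optics.get_image('wrist')[80:330,130:380]
cv2.imwrite('pics/c1.png',np.hstack([cv2.resize(a,(400,500),interpolation=2)[:, :],cv2.resize(b,(400,500),interpolation=2)])[:500])
print('tip',(wproj(s,s['position']+Rc@[0,0,-19])-[130,80])*[1.6,2]+[400,0])
for k in('corner','hooktip','L'): print(k,(wproj(s,pts(p,25)[k])-[130,80])*[1.6,2]+[400,0],(proj('top',pts(p,25)[k])-[230,150])*[4,5])
E
```

```text
t 21.6 q [0.66, 0.49, -0.69, 1.05, -1.15, -0.28] tcp in jar [ -0.   90.2 -54.8] ang -0.002 mark -0.145 tilt 49.94 F jar [ 0.3 -0.1  0. ] M jar [ 1.24  0.71 -0.86] w -0.04195719004736644 g 0.0
tip [639.23791557 354.31828522]
corner [711.11250879 369.28143972] [ 95.34756982 300.89166737]
hooktip [786.45271395 400.95579522] [ 91.91780258 321.97199123]
L [843.43743895 336.15491012] [160.95175735 331.15125434]
```

View pics/c1.png

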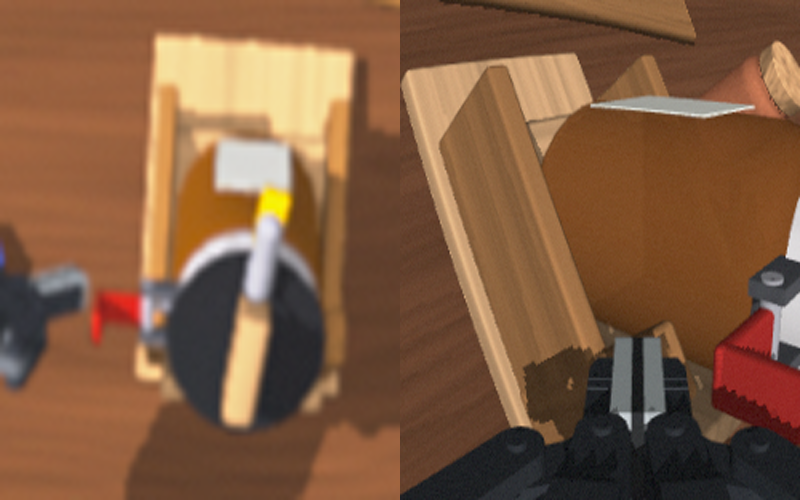

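The wrist view has the fingertips at (638,338) with the clamp corner at (718,365) to the right, i.e. tool +y. That agrees with the model, so I push along the arc.

Call:
step_arm:
  motion:
    - {"dr": [0, 0, 0], "slide": [0, 4, 0], "jaw": 0}
    - {"dr": [0, 0, 0], "slide": [0, 8, 0], "jaw": 0}
    - {"dr": [0, 0, 0], "slide": [0, 11, -1], "jaw": 0}
    - {"dr": [0, 0, 0], "slide": [0, 13, -3], "jaw": 0}
    - {"dr": [0, 0, 0], "slide": [0, 15, -4], "jaw": 0}
    - {"dr": [0, 0, 0], "slide": [0, 17, -5], "jaw": 0}
    - {"dr": [0, 0, 0], "slide": [0, 18, -6], "jaw": 0}
    - {"dr": [0, 0, 0], "slide": [0, 18, -6], "jaw": 0}

```text
clock: 22.7
position: [566.9, 15.3, 160.3]
ee_rot: [0.866, -0.152, 0.233, 0.415]
contact_force: [-0.4, 0.1, -1.1]
gripper_width: -0.3
grasp_force: 0.0
```

```bash
python3 st.py
```

```text
t 22.7 q [0.66, 0.45, -0.71, 1.04, -1.17, -0.26] tcp in jar [ -0.1  84.1 -37.1] ang -0.0008 mark -0.145 tilt 49.94 F jar [-0.9  0.1 -0.7] M jar [ 1.31  0.68 -0.81] w -0.3417034183667486 g 0.0
```

Call:
step_arm:
  motion:
    - {"dr": [0, 0, 0], "slide": [0, 3, -1], "jaw": 0}
    - {"dr": [0, 0, 0], "slide": [0, 6, -2], "jaw": 0}
    - {"dr": [0, 0, 0], "slide": [0, 9, -3], "jaw": 0}
    - {"dr": [0, 0, 0], "slide": [0, 12, -4], "jaw": 0}
    - {"dr": [0, 0, 0], "slide": [0, 15, -4], "jaw": 0}
    - {"dr": [0, 0, 0], "slide": [0, 18, -4], "jaw": 0}
    - {"dr": [0, 0, 0], "slide": [0, 20, -4], "jaw": 0}
    - {"dr": [0, 0, 0], "slide": [0, 20, -4], "jaw": 0}

```text
clock: 23.7
position: [557.7, 9.4, 175.8]
ee_rot: [0.867, -0.15, 0.235, 0.413]
contact_force: [-8.1, 14.1, 1.2]
gripper_width: -0.1
grasp_force: 7.4
```

```bash
python3 st.py; python3 - <<'E'
from h import *
import cv2
b=optics.get_image('wrist');cv2.imwrite('pics/c2.png',b)
t=optics.get_image('top');t0=cv2.imread('pics/top0.png')
for n,i in(('top',t),('top0',t0)):
    h=cv2.inRange(i.astype(int),np.array([0,0,110]),np.array([50,45,255]));c=h[150:250,230:340]
    ys,xs=np.nonzero(c);print(n,len(xs),xs.min()+230 if len(xs) else 0,xs.max()+230 if len(xs) else 0,ys.min()+150 if len(xs) else 0,ys.max()+150 if len(xs) else 0)
for k,P in {'shutcorner':[0,66,11],'shuttip':[0,40,11]}.items():
    p=np.load('p.npy');Rj,o=jar(p);print(k,proj('top',o+Rj@np.array(P)))
E
```

```text
t 23.7 q [0.67, 0.41, -0.72, 1.03, -1.17, -0.24] tcp in jar [  0.8  77.5 -19.3] ang 0.0019 mark -0.145 tilt 49.59 F jar [-7.2 13.4  5.9] M jar [ 2.3   1.93 -2.33] w -0.13618265240015598 g 7.402299880050123
top 40 256 264 210 218
top0 28 255 263 210 213
shutcorner [264.77286595 216.26351973]
shuttip [274.80938407 217.13514073]
```

```bash
python3 - <<'E'
from h import *
import cv2
p=np.load('p.npy');Rj,o=jar(p);L=lean(p)
P1=o+Rj@np.array([0,90.2,-54.8])
for z in(-10,-15,-20,-25,-30): print(z,((proj('top',P1+L@np.array([0,0,z]))-[230,150])*[4,5]).round(1))
s=arm.read_state()
for n,c in (('wrist','c2'),):
    b=cv2.imread('pics/c2.png').astype(int)
    m=((b[...,2]>90)&(b[...,1]<50)&(b[...,0]<60)).astype(np.uint8)
    k,l,st,ce=cv2.connectedComponentsWithStats(m)
    for i in range(1,k):
        if st[i,4]>40:
            cn=cv2.findContours((l==i).astype(np.uint8),0,1)[0][0];print(st[i],cv2.approxPolyDP(cn,3,True)[:,0].tolist())
def clamp(th):
    c,sn=np.cos(th),np.sin(th);M=np.array([[c,-sn],[sn,c]]);out=[]
    for y,z in((34,-3),(34,26),(28,26),(28,3)):
        for x in(-9,9):
            q=M@[y,z];out.append(wproj(s,o+Rj@np.array([x,66+q[0],-20+q[1]])).round(0).tolist())
    return out
for th in(0,.2,.4,.6,.8): print(th,clamp(th))
E
```

```text
-10 [ 97.7 278.7]
-15 [ 91.6 280.5]
-20 [ 85.5 282.4]
-25 [ 79.4 284.2]
-30 [ 73.2 286.1]
[ 278  228   59   58 1113] [[292, 228], [279, 248], [290, 246], [297, 258], [306, 259], [313, 280], [331, 274], [333, 285], [335, 254], [300, 249], [299, 231]]
0 [[247.0, 269.0], [246.0, 239.0], [289.0, 288.0], [290.0, 255.0], [297.0, 283.0], [298.0, 251.0], [263.0, 269.0], [262.0, 239.0]]
0.2 [[257.0, 273.0], [256.0, 243.0], [307.0, 287.0], [308.0, 255.0], [311.0, 282.0], [313.0, 250.0], [272.0, 271.0], [272.0, 241.0]]
0.4 [[268.0, 277.0], [267.0, 245.0], [323.0, 285.0], [325.0, 253.0], [325.0, 279.0], [327.0, 248.0], [282.0, 273.0], [282.0, 242.0]]
0.6 [[280.0, 278.0], [280.0, 247.0], [337.0, 281.0], [339.0, 249.0], [336.0, 275.0], [339.0, 244.0], [293.0, 273.0], [293.0, 243.0]]
0.8 [[294.0, 279.0], [294.0, 247.0], [348.0, 275.0], [351.0, 245.0], [345.0, 270.0], [347.0, 240.0], [303.0, 273.0], [304.0, 242.0]]
```

The clamp is up at about 0.5 rad, but the tip is end-on against the hook's outer face because there is too little overlap. I'll back off, go about 7 mm deeper and push again with less retreat.

Call:
step_arm:
  motion:
    - {"dr": [0, 0, 0], "slide": [0, -6, -4], "jaw": 0}
    - {"dr": [0, 0, 0], "slide": [0, -14, -4], "jaw": 0}
    - {"dr": [0, 0, 0], "slide": [0, -26, -2], "jaw": 0}
    - {"dr": [0, 0, 0], "slide": [0, -36, 2], "jaw": 0}
    - {"dr": [0, 0, 0], "slide": [0, -36, 10], "jaw": 0}
    - {"dr": [0, 0, 0], "slide": [0, -36, 16], "jaw": 0}
    - {"dr": [0, 0, 0], "slide": [0, -36, 20], "jaw": 0}
    - {"dr": [0, 0, 0], "slide": [0, -36, 20], "jaw": 0}

```text
clock: 24.8
position: [578.5, 11.7, 141.2]
ee_rot: [0.866, -0.152, 0.233, 0.416]
contact_force: [0.1, 1.1, 0.1]
gripper_width: -0.1
grasp_force: 0.0
```

```bash
cat > cl.py <<'E'
from h import *
import cv2
p=np.load('p.npy');Rj,o=jar(p);s=arm.read_state();b=optics.get_image('wrist').astype(int)
m=((b[...,2]>90)&(b[...,1]<50)&(b[...,0]<60)).astype(np.uint8)
k,l,st,ce=cv2.connectedComponentsWithStats(m)
for i in range(1,k):
    if st[i,4]>60:
        cn=cv2.findContours((l==i).astype(np.uint8),0,1)[0][0];print(st[i],cv2.approxPolyDP(cn,3,True)[:,0].tolist())
for th in(0,.3,.6,1.57):
    c,sn=np.cos(th),np.sin(th);M=np.array([[c,-sn],[sn,c]]);out=[]
    for y,z in((34,-3),(34,26),(28,26),(0,0)):
        for x in(-9,9):
            q=M@[y,z];out.append(wproj(s,o+Rj@np.array([x,66+q[0],-20+q[1]])).round(0).astype(int).tolist())
    print(th,out)
E
python3 st.py;python3 cl.py
```

```text
t 24.8 q [0.64, 0.49, -0.7, 1.08, -1.14, -0.29] tcp in jar [ -0.1  81.4 -59.6] ang -0.0014 mark -0.145 tilt 49.98 F jar [0.  1.1 0.1] M jar [ 1.28  0.69 -0.81] w -0.07736248709889722 g 0.0
[ 324  241   67   66 1758] [[324, 264], [324, 279], [338, 276], [352, 281], [356, 289], [382, 295], [386, 306], [390, 281], [360, 269], [362, 243], [356, 241]]
0 [[313, 291], [315, 258], [367, 312], [373, 277], [373, 305], [378, 271], [352, 266], [355, 236]]
0.3 [[332, 297], [335, 264], [393, 308], [400, 274], [394, 301], [401, 267], [352, 266], [355, 236]]
0.6 [[353, 301], [358, 267], [413, 300], [420, 267], [410, 293], [416, 261], [352, 266], [355, 236]]
1.57 [[407, 287], [413, 255], [423, 265], [429, 236], [414, 262], [419, 233], [352, 266], [355, 236]]
```

Call:
step_arm:
  motion:
    - {"dr": [0, 0, 0], "slide": [0, 7, -2], "jaw": 0}
    - {"dr": [0, 0, 0], "slide": [0, 13, -3], "jaw": 0}
    - {"dr": [0, 0, 0], "slide": [0, 17, -5], "jaw": 0}
    - {"dr": [0, 0, 0], "slide": [0, 21, -8], "jaw": 0}
    - {"dr": [0, 0, 0], "slide": [0, 25, -10], "jaw": 0}
    - {"dr": [0, 0, 0], "slide": [0, 29, -11], "jaw": 0}
    - {"dr": [0, 0, 0], "slide": [0, 32, -12], "jaw": 0}
    - {"dr": [0, 0, 0], "slide": [0, 32, -12], "jaw": 0}

```text
clock: 25.85
position: [560.3, 1.7, 168.7]
ee_rot: [0.866, -0.152, 0.233, 0.416]
contact_force: [-0.3, 0.5, -0.6]
gripper_width: 0.0
grasp_force: 0.0
```

```bash
python3 st.py;python3 cl.py
```

```text
t 25.85 q [0.65, 0.43, -0.73, 1.05, -1.16, -0.25] tcp in jar [ -0.2  70.  -27.1] ang -0.0015 mark -0.145 tilt 49.99 F jar [-0.6  0.4 -0.4] M jar [ 1.35  0.67 -0.84] w 0.008059385979642753 g 0.0
[ 301  228   75   49 2229] [[375, 230], [368, 229], [348, 244], [306, 232], [301, 237], [301, 252], [310, 264], [350, 276], [373, 254]]
0 [[248, 278], [246, 246], [293, 299], [294, 265], [301, 293], [302, 260], [293, 257], [294, 228]]
0.3 [[263, 284], [263, 252], [320, 297], [322, 263], [324, 290], [326, 257], [293, 257], [294, 228]]
0.6 [[283, 288], [283, 255], [343, 290], [346, 257], [342, 284], [345, 252], [293, 257], [294, 228]]
1.57 [[342, 277], [345, 246], [366, 257], [369, 229], [357, 255], [360, 226], [293, 257], [294, 228]]
```

The clamp has snapped shut: the red outline matches 1.57 rad and the force is about 0. Retreating.

Call:
step_arm:
  motion:
    - {"dr": [0, 0, 0], "slide": [0, -8, 0], "jaw": 0}
    - {"dr": [0, 0, 0], "slide": [0, -18, -5], "jaw": 0}
    - {"dr": [0, 0, 0], "slide": [0, -20, -20], "jaw": 0}
    - {"dr": [0, 0, 0], "slide": [0, -20, -45], "jaw": 0}
    - {"dr": [0, 0, 0], "slide": [0, -20, -75], "jaw": 0}
    - {"dr": [0, 0, 0], "slide": [0, -20, -100], "jaw": 0}
    - {"dr": [0, 0, 0], "slide": [0, -10, -120], "jaw": 0}
    - {"dr": [0, 0, 0], "slide": [0, -10, -120], "jaw": 0}

```text
clock: 26.9
position: [532.0, 105.5, 228.5]
ee_rot: [0.867, -0.151, 0.234, 0.414]
contact_force: [-0.0, 0.7, -0.7]
gripper_width: 0.1
grasp_force: 0.0
```

```bash
python3 st.py;python3 cl.py; python3 - <<'E'
from h import *
import cv2
p=np.load('p.npy');p[5]=-.126
t=optics.get_image('top').astype(int)
m=((t[...,2]>100)&(t[...,1]<60)&(t[...,0]<60)).astype(np.uint8)[150:250,230:340];k,l,st,ce=cv2.connectedComponentsWithStats(m)
print([(st[i].tolist(),(ce[i]+[230,150]).round(1)) for i in range(1,k) if st[i,4]>8])
Rj,o=jar(p);print([proj('top',o+Rj@np.array(v)).round(1) for v in ([0,69,11],[0,40,14],[0,97,-20])])
E
```

```text
t 26.9 q [0.88, 0.4, -0.55, 0.83, -1.37, -0.15] tcp in jar [  0.5 171.2  43. ] ang -0.0 mark -0.145 tilt 49.73 F jar [-0.4  0.7 -0.6] M jar [ 1.35  0.7  -0.82] w 0.09493234966986337 g 0.0
[306 180  46  26 805] [[351, 182], [327, 186], [309, 181], [306, 199], [333, 205], [330, 193], [334, 186], [335, 205], [350, 197]]
0 [[274, 206], [274, 186], [301, 213], [302, 192], [305, 211], [306, 190], [300, 198], [301, 179]]
0.3 [[284, 208], [284, 188], [317, 213], [317, 191], [319, 210], [319, 189], [300, 198], [301, 179]]
0.6 [[295, 210], [295, 189], [330, 211], [331, 190], [330, 208], [330, 188], [300, 198], [301, 179]]
1.57 [[330, 206], [331, 186], [346, 199], [347, 180], [340, 198], [341, 179], [300, 198], [301, 179]]
[([36, 63, 12, 9, 78], array([271.9, 217.2]))]
[array([263.6, 216.2]), array([274.8, 217.6]), array([253.8, 210.2])]
```

```bash
python3 -c "
from bench import arm
print(arm.job_done())"
```

```text
the job is handed in; nothing more can be done
None
```

The cap is home with its spout at the yellow mark, the red clamp is snapped shut over its rim, the arm is clear of everything, and the job was handed in at about 27 s; the hand-in returned no verdict.

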